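# Pack the gel-casting kit tray

### The job

Pack the kit tray for the next gel: set the toothed comb, the capped round pot, the small vial and the square bottle each down into the recess of the tray that has its shape and size, the comb lying flat as it is now and the bottles upright, all resting on the recess floors. The bar without teeth and the pot without a cap do not belong to the kit: leave them where they are, and knock nothing over.

Things in the scene. Friction and masses are not known exactly. Their poses are not given: they have to be found in the camera images.
- comb: Black plastic bar lying flat: spine 70 mm long (x), 16 mm wide, 18 mm high, centre line at y = -9 mm; on its +y side, flat on the bench, FOUR TEETH 4 mm thick, 10 mm wide, 19 mm long, 10 mm apart. Belongs in the tray. Origin: centre of the 70 x 35 mm footprint, underside. Grip the spine across its width, fingertips 8 mm above the underside to clear teeth and tray. 28 to 56 g.
- bar: Black plastic bar lying flat: spine 70 mm long (x), 16 mm wide, 18 mm high, centre line at y = -9 mm; on its +y side, flat on the bench, one unbroken flat lip 4 mm thick standing out 19 mm, NO TEETH. Does not belong in the tray. Origin: centre of the 70 x 35 mm footprint, underside.
- pot: Large round amber pot with a flat black screw cap, standing; 48 mm across over its whole height, 46 mm high. Belongs in the tray. Origin: centre of its underside, z up. Gripped across the diameter. 56 to 112 g.
- open_pot: Round amber pot WITHOUT A CAP, open and empty, 48 mm across and 34 mm high, standing. Does not belong in the tray. Origin: centre of its underside, z up.
- vial: Small round amber vial with a black screw cap of the same width, standing; 26 mm across, 55 mm high. Belongs in the tray. Origin: centre of its underside, z up. 25 to 49 g.
- square: Square amber bottle, body 38 x 38 mm (x, y) and 34 mm high, with a round black cap 30 mm across on it, 52 mm high in all, standing. Belongs in the tray. Origin: centre of its underside, x and y square to its sides, z up. Gripped by the body across two facing sides, or by the cap. 56 to 112 g.
- nest_comb: Fixed grey plate 98 x 98 x 12 mm, one of four side by side (2 x 2, any arrangement) in a tray 212 mm square, its rim level with the plates' tops, 17 mm above the bench. Origin: centre of its underside. In its top, centred, a 5 mm deep recess, black floor 7 mm above the origin (12 mm above the bench): a rectangle 88 mm (x) by 54 mm (y), for the comb, flat, either way round.
- nest_pot: Fixed grey plate 98 x 98 x 12 mm, one of four side by side (2 x 2, any arrangement) in a tray 212 mm square, its rim level with the plates' tops, 17 mm above the bench. Origin: centre of its underside. In its top, centred, a 5 mm deep recess, black floor 7 mm above the origin (12 mm above the bench): a large circle 68 mm across, the place of the capped pot.
- nest_vial: Fixed grey plate 98 x 98 x 12 mm, one of four side by side (2 x 2, any arrangement) in a tray 212 mm square, its rim level with the plates' tops, 17 mm above the bench. Origin: centre of its underside. In its top, centred, a 5 mm deep recess, black floor 7 mm above the origin (12 mm above the bench): a small circle 44 mm across, the place of the vial.
- nest_square: Fixed grey plate 98 x 98 x 12 mm, one of four side by side (2 x 2, any arrangement) in a tray 212 mm square, its rim level with the plates' tops, 17 mm above the bench. Origin: centre of its underside. In its top, centred, a 5 mm deep recess, black floor 7 mm above the origin (12 mm above the bench): a square 58 x 58 mm, the place of the square bottle.
Mind the look-alikes: they are no part of the job. Leave any blue look-alike of the pot alone. What is shaped like the comb but blue is not meant.

How it is judged:
By the outcome, as a careful person would: the job done as asked, in the order asked, and still so for the second after the job is handed in, with the robot touching nothing.
It also fails if it takes over 106 s, if anything falls off the work surface, if the arm or the gripper's body presses on something with over 40 N, if the wrist force passes 120 N, or if a joint passes its speed limit or range.

### The arm

A 7-joint arm with a two-finger parallel gripper is mounted at the origin on the work surface. World frame = base frame: x ahead of the robot, y to its left, z up, the work surface at z = 0. Lengths are in m, angles in rad, forces in N, time in s.
With the tool pointing down it reaches from about 0.425 to 0.875 m from the base axis. Payload 4.7 kg.
Tool frame: the origin (TCP) lies at the very end of the fingers, on their centre line; the grasp point (between the pads) lies behind it (ctrl.tcp_to_grasp is the z of the grasp point in the tool frame, in m); z points along the fingers, y is the line along which they close (so a half turn about z gives the same grasp; the last joint's range is limited). The gripper opens to 87 mm and grips with 3 to 60 N. Pads are 19 mm wide; open, the fingers measure 117 mm over their backs; the gripper's body (75 mm by 190 mm) begins 51 mm behind the grasp point.
Start: joints at [-1.176, 0.321, -0.07, 1.45, 0.023, 1.371, -0.057], TCP at [0.242, 0.603, 0.223] pointing down, gripper open.
Joint ranges: [-2.86, 2.86], [-0.3, 2.09], [-1.38, 1.24], [0.06, 2.45], [-1.56, 4.7], [0.09, 2.05], [-2.69, 2.69]. Speed limits (rad/s): [2.57, 2.57, 3.14, 3.14, 3.14, 3.14, 3.14].

### API

Orientations are given as a rotation vector (axis times angle).
In Python, from bench import ctrl gives the robot as it stands.
- The arm moves only by the tool step_arm, never from a script. Its argument "targets" is a list of rows, each a list of 7 numbers: the shift along the world's x, y, z in cm, then the turn, a rotation vector about the world's x, y, z in degrees, then the opening, from 0 (shut) to 1 (fully open). A call has exactly 5 rows; each row shifts and turns the commanded pose from where the row before left it; what a row does not reach is not made up. A row lasts 1/12 s, in which the tool goes at most 41.7 mm and 7.16 degrees, less where a joint would pass 70% of its speed; a pose out of reach is approached as far as the arm can. A call with a gripper value outside its range is refused whole. The fingers move at their own pace and stop on an object; "force" is the grip in N (left out, the last holds). Time passes only in rows, so rows that do not move let the fingers close, or fill a call up. It gives the time, the measured TCP pose, the force, the opening and the grip force at its end, in the units of the state.
- ctrl.get_state(): the state, without advancing time (a new reading comes with each control period).
- ctrl.get_image(name): name is "scene" or "top" or "wrist"; returns (picture, depth): 420x560x3 uint8, red, green, blue; 420x560 float32, m along the optical axis (not along the pixel's ray), 0 where there is no reading.
- ctrl.camera_params(name): a dict with "intrinsics" (3x3 intrinsics, pixels), "distortion" ([k1, k2, p1, p2, k3] as OpenCV has them; the pictures are not rectified), "rvec" (rotation vector, rad) and "tvec" (3), from world to camera coordinates, as OpenCV has them; the wrist camera has in their place "hand_eye" (4x4, takes a point from camera to tool coordinates, whose origin is the TCP and whose axes are the flange's). Camera axes: x right, y down, z forward; pixel columns grow to the right and rows downward; lengths in m; the calibration is good to about 2 mm. A picture is of the moment at which its call begins: read the wrist's pose just before it. camera_params takes no time and is no camera call.
- ctrl.close_job(): hands the job in; it is judged then, once.
The state is a dict: "time": time; "joint_positions": joint angles; "qd": joint speeds; "joint_torque": joint torques, N m; "position": TCP position; "tool_rot": TCP orientation; "ft_force": force on the tool from outside, world axes, zero at the start; "torque": the same for the moment, N m; "grip_width": opening from 0.0 (shut) to 1.0 (fully open); "grip_force": force on a finger pad.
Only numpy, scipy, OpenCV 4.12 (cv2) and the standard library are available. Lean on these libraries where they do the work, as an engineer would, in place of code of your own. Each camera call takes 0.05 s, during which the arm holds its last target. There are 200 camera calls.

## Working session

There is one attempt and no reset: what is moved stays moved. The work goes in short steps, Python scripts to look and compute and a tool call to move; the robot and the scene stay as the last step left them, time stands still between calls to the robot, and variables do not carry over. Pictures are saved under pics/ and viewed, at most 14 in all, crops included, and the job is handed in when it is done.

Besides the shell and the picture viewer there is one more tool, called after "Request:" in YAML: its name, and indented under it one key for each argument. step_arm: Moves the arm, as the interface text tells. Its arguments: {"type":"object","properties":{"targets":{"type":"array"},"force":{"type":"number"}},"required":["targets"]}

```bash
ls; mkdir -p pics; cat > h.py <<'E'
import numpy as np, cv2
from scipy.spatial.transform import Rotation as R
from bench import ctrl
def cam(name,st=None):
    p=ctrl.camera_params(name);K=np.array(p["intrinsics"],float);D=np.array(p["distortion"],float)
    if "hand_eye" in p:
        st=st or ctrl.get_state();T=np.eye(4);T[:3,:3]=R.from_rotvec(st["tool_rot"]).as_matrix();T[:3,3]=st["position"]
        C=T@np.array(p["hand_eye"]);return K,D,C[:3,:3],C[:3,3]
    Rw=R.from_rotvec(np.ravel(p["rvec"])).as_matrix();return K,D,Rw.T,-Rw.T@np.ravel(p["tvec"])
def plane(c,uv,z):
    K,D,Rc,o=c
    n=cv2.undistortPoints(np.array(uv,float).reshape(-1,1,2),K,D)[:,0]
    d=np.c_[n,np.ones(len(n))]@Rc.T
    return o+d*((z-o[2])/d[:,2])[:,None]
def cloud(c,depth):
    K,D,Rc,o=c;h,w=depth.shape
    v,u=np.mgrid[:h,:w];n=cv2.undistortPoints(np.c_[u.ravel(),v.ravel()].astype(float).reshape(-1,1,2),K,D)[:,0]
    return (o+(np.c_[n,np.ones(len(n))]*depth.reshape(-1,1))@Rc.T).reshape(h,w,3)
E
python3 - <<'E'
from h import *
s=ctrl.get_state();print({k:np.round(v,3) for k,v in s.items()},ctrl.tcp_to_grasp)
for n in("top","scene"):
    im,d=ctrl.get_image(n);cv2.imwrite(f"pics/{n}0.png",im[...,::-1]);np.savez(f"{n}0.npz",im=im,d=d)
    print(n,np.round(cam(n)[3],3))
E
```

```text
pics
{'time': np.float64(0.0), 'joint_positions': array([-1.176,  0.322, -0.07 ,  1.452,  0.023,  1.371, -0.057]), 'qd': array([-0.   ,  0.001, -0.001, -0.001,  0.001, -0.   ,  0.001]), 'joint_torque': array([ 0.0000e+00, -4.9129e+01, -4.0300e-01, -3.1252e+01, -6.4000e-02,
        4.4000e-02,  0.0000e+00]), 'position': array([0.241, 0.603, 0.221]), 'tool_rot': array([-5.940e-01, -3.085e+00,  3.000e-03]), 'ft_force': array([-0.335, -0.416,  0.445]), 'torque': array([0.006, 0.028, 0.028]), 'grip_force': np.float64(0.0), 'grip_width': np.float64(0.997)} -0.0187
top [ 0.42  -0.034  0.89 ]
scene [ 1.081 -0.317  0.788]
```

View pics/top0.png

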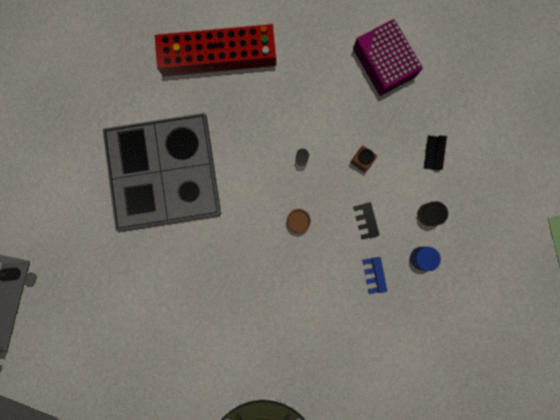

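View pics/scene0.png

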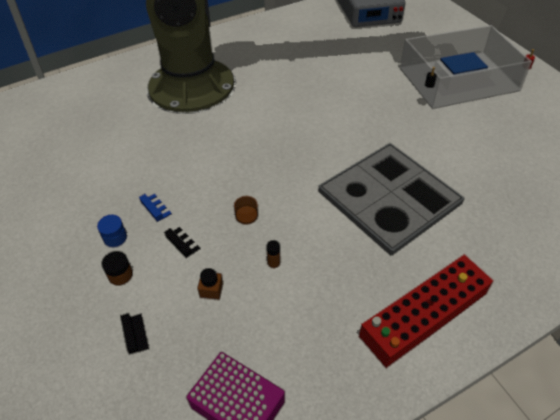

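The top view shows the comb at (366,220), toothless bar (435,152), capped pot (432,214), open pot (298,221), vial (302,158) and square bottle (364,158). The blue look-alikes are at (426,259) and (374,275). In the tray the recesses are: comb (133,152), pot (182,143), square (140,200), vial (189,191).

```bash
python3 - <<'E'
from h import *
f=np.load("top0.npz");im,d=f["im"],f["d"];c=cam("top");P=cloud(c,d)
print("bench z",np.median(P[250:380,100:200,2]))
hsv=cv2.cvtColor(im,cv2.COLOR_RGB2HSV)
bg=cv2.medianBlur(im,3).astype(int)
g=im.max(2)
for n,(u,v),zt in [("comb",(366,220),.018),("pot",(432,214),.046),("vial",(302,158),.055),("square",(364,158),.052),("bar",(435,152),.018),("open",(298,221),.034),("bluepot",(426,259),.046),("bluecomb",(374,275),.018)]:
    w=25;Q=P[v-w:v+w,u-w:u+w].reshape(-1,3);Q=Q[Q[:,2]>0.006]
    zmax=np.percentile(Q[:,2],95);T=Q[(Q[:,2]>zmax-.006)]
    r=cv2.minAreaRect((T[:,:2]*1000).astype(np.float32))
    print(n,"z",zmax.round(4),"top med",np.median(T[:,:2],0).round(4),"rect",np.round(r[0],1),np.round(r[1],1),round(r[2],1),len(T))
# tray recesses
m=((g<40)).astype(np.uint8);m[:, :100]=0;m[:100]=0;m[240:]=0;m[:,225:]=0
cs,_=cv2.findContours(m,cv2.RETR_EXTERNAL,cv2.CHAIN_APPROX_NONE)
for k in cs:
    if cv2.contourArea(k)<150: continue
    q=plane(c,k[:,0],.012);r=cv2.minAreaRect((q[:,:2]*1000).astype(np.float32))
    u,v=k[:,0].mean(0).astype(int)
    print("recess",u,v,np.round(r[0],1),np.round(r[1],1),round(r[2],1),"z",P[v,u,2].round(4))
E
```

```text
bench z 8.34230728191665e-06
comb z 0.0212 top med [ 0.4666 -0.2153] rect [ 447.3 -128.8] [ 69.5 196.5] 14.1 283
pot z 0.0486 top med [ 0.4792 -0.336 ] rect [ 463. -196.] [ 46.1 331.4] 7.0 471
vial z 0.0578 top med [ 0.5922 -0.0748] rect [513.9 -51.1] [ 24.  189.2] 72.7 142
square z 0.0544 top med [ 0.5901 -0.1998] rect [ 512.  -121.6] [ 27.7 253.5] 44.8 190
bar z 0.021 top med [ 0.6054 -0.3595] rect [ 509.7 -217.3] [ 58.9 403.1] 34.4 284
open z 0.0363 top med [ 0.4651 -0.0678] rect [458.4 -56.2] [46.8 74.9] 28.4 116
bluepot z 0.0486 top med [ 0.3919 -0.3189] rect [ 394.1 -188.2] [308.5  46.3] 89.0 490
bluecomb z 0.0212 top med [ 0.3592 -0.2313] rect [ 397.6 -151.3] [229.7  62.6] 63.9 287
recess 139 198 [508.1 252.7] [55.6 56.1] 8.9 z 0.013
recess 188 191 [523.5 153.6] [39.  38.5] 1.1 z 0.0117
recess 132 150 [607.1 269. ] [86.8 52.6] 9.6 z 0.0137
recess 181 143 [622.5 170.1] [64.7 63.5] 1.1 z 0.0123
```

```bash
python3 - <<'E'
from h import *
for cn in("top","scene"):
    f=np.load(cn+"0.npz");im,d=f["im"],f["d"];c=cam(cn);P=cloud(c,d);P[d==0]=np.nan
    ok=(d>0)
    for n,(x,y),h,lo in [("comb",(.467,-.215),.018,.013),("comball",(.467,-.215),.004,.003),("pot",(.479,-.336),.046,.04),("vial",(.592,-.075),.055,.048),("sqcap",(.59,-.2),.052,.046),("sqall",(.59,-.2),.034,.01),("bar",(.605,-.36),.018,.013),("open",(.465,-.068),.034,.028)]:
        m=ok&(np.hypot(P[...,0]-x,P[...,1]-y)<.055)&(P[...,2]>lo)&(P[...,2]<.08)
        T=P[m];r=cv2.minAreaRect((T[:,:2]*1000).astype(np.float32));b=cv2.boxPoints(r)
        e=max([b[1]-b[0],b[2]-b[1]],key=np.linalg.norm)
        print(cn,n,len(T),"z95",np.percentile(T[:,2],95).round(4),"ctr",np.round(r[0],1),"size",np.round(r[1],1),"long axis deg",np.degrees(np.arctan2(e[1],e[0])).round(1)%180)
f=np.load("top0.npz");im=f["im"]
cv2.imwrite("pics/crop1.png",cv2.resize(im[120:310,280:460,::-1],None,fx=3,fy=3,interpolation=cv2.INTER_CUBIC))
E
```

```text
top comb 288 z95 0.0207 ctr [ 469.1 -216.1] size [69.5 16.9] long axis deg 13.9
top comball 508 z95 0.0202 ctr [ 466.2 -215.6] size [105.7 100.9] long axis deg 16.3
top pot 478 z95 0.0485 ctr [ 480.2 -336.8] size [45.  47.9] long axis deg 90.6
top vial 137 z95 0.0576 ctr [592.3 -75.6] size [24.  24.9] long axis deg 162.0
top sqcap 183 z95 0.0544 ctr [ 591.2 -200.6] size [28.6 28.5] long axis deg 56.0
top sqall 409 z95 0.0538 ctr [ 591.1 -200.9] size [38.2 39.1] long axis deg 144.4
top bar 285 z95 0.0207 ctr [ 606.9 -360.1] size [17.  69.7] long axis deg 171.9
top open 117 z95 0.0365 ctr [465.3 -68.8] size [46.  46.2] long axis deg 134.6
scene comb 271 z95 0.0196 ctr [ 469.3 -215.4] size [72.3 16.5] long axis deg 14.4
scene comball 439 z95 0.0192 ctr [ 465.5 -211.2] size [75.2 80.2] long axis deg 179.1
scene pot 466 z95 0.0481 ctr [ 480.4 -335.8] size [47.8 45.8] long axis deg 4.1
scene vial 160 z95 0.0564 ctr [593.6 -74.5] size [25.3 26.1] long axis deg 158.9
scene sqcap 219 z95 0.0533 ctr [ 592.4 -200.9] size [29.5 28.4] long axis deg 23.8
scene sqall 617 z95 0.0527 ctr [ 592.9 -200.7] size [39.2 39.2] long axis deg 53.7
scene bar 386 z95 0.0199 ctr [ 607.8 -359.3] size [17.1 70.9] long axis deg 170.9
scene open 158 z95 0.0358 ctr [466.  -67.9] size [45.2 48.5] long axis deg 152.9
```

View pics/crop1.png

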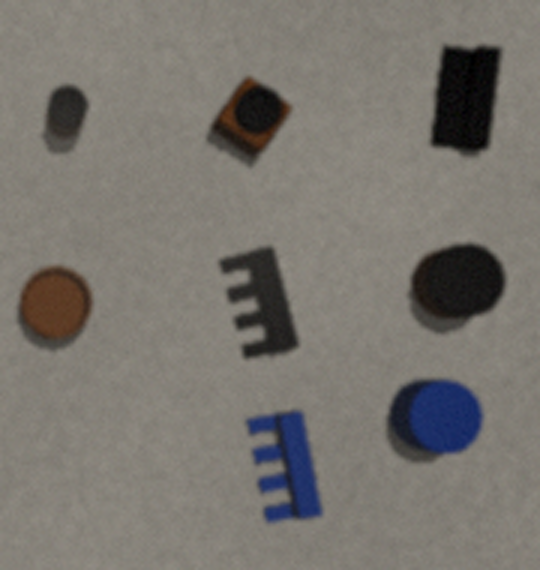

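Both views agree within 1–2 mm and sizes match. The comb spine is at (0.469,-0.216), axis 14°, and the tray is at 9.4°. I'm moving above the comb.

Request:
step_arm:
  targets:
    - [1.73,-3.02,-0.13,0,0,-6,0.6]
    - [1.73,-3.02,-0.13,0,0,-6,0.6]
    - [1.73,-3.02,-0.13,0,0,-6,0.6]
    - [1.73,-3.02,-0.13,0,0,-6,0.6]
    - [1.73,-3.02,-0.13,0,0,-6,0.6]

```text
time: 0.52
position: [0.3285, 0.4507, 0.2155]
tool_rot: [-1.38, -2.822, 0.001]
ft_force: [0.1, -0.5, 0.0]
grip_width: 0.708
grip_force: 0.0
```

Request:
step_arm:
  targets:
    - [1.73,-3.02,-0.13,0,0,-6,0.6]
    - [1.73,-3.02,-0.13,0,0,-6,0.6]
    - [1.73,-3.02,-0.13,0,0,-6,0.6]
    - [1.73,-3.02,-0.13,0,0,-6,0.6]
    - [1.73,-3.02,-0.13,0,0,-6,0.6]

```text
time: 0.93
position: [0.4149, 0.2997, 0.2092]
tool_rot: [-2.063, -2.369, 0.001]
ft_force: [0.2, 0.4, -0.1]
grip_width: 0.605
grip_force: 0.0
```

Request:
step_arm:
  targets:
    - [1.73,-3.02,-0.13,0,0,-6,0.6]
    - [1.73,-3.02,-0.13,0,0,-6,0.6]
    - [1.73,-3.02,-0.13,0,0,-6,0.6]
    - [1.73,-3.02,-0.13,0,0,-6,0.6]
    - [1.73,-3.02,-0.13,0,0,-6,0.6]

```text
time: 1.35
position: [0.5014, 0.1488, 0.2028]
tool_rot: [-2.606, -1.754, 0.0]
ft_force: [1.2, 0.2, 0.2]
grip_width: 0.603
grip_force: 0.0
```

Request:
step_arm:
  targets:
    - [-0.31,-3.66,-1,0,0,-6,0.6]
    - [-0.31,-3.66,-1,0,0,-6,0.6]
    - [-0.31,-3.66,-1,0,0,-6,0.6]
    - [-0.31,-3.66,-1,0,0,-6,0.6]
    - [-0.31,-3.66,-1,0,0,-6,0.6]

```text
time: 1.77
position: [0.4849, -0.0342, 0.1524]
tool_rot: [-2.971, -1.02, 0.0]
ft_force: [1.1, -0.2, 0.2]
grip_width: 0.602
grip_force: 0.0
```

Request:
step_arm:
  targets:
    - [-0.31,-3.66,-1,0,0,-6,0.6]
    - [-0.31,-3.66,-1,0,0,-6,0.6]
    - [-0.31,-3.66,-1,0,0,-6,0.6]
    - [-0.31,-3.66,-1,0,0,-6,0.6]
    - [-0.31,-3.66,-1,0,0,0,0.6]

```text
time: 2.18
position: [0.4695, -0.2171, 0.1026]
tool_rot: [-3.118, -0.381, -0.001]
ft_force: [1.8, 0.8, -0.4]
grip_width: 0.596
grip_force: 0.0
```

Request:
step_arm:
  targets:
    - [0,0.1,-3,0,0,0,0.6]
    - [0,0,-3,0,0,0,0.6]
    - [0,0,-2,0,0,0,0.6]
    - [0,0,-1,0,0,0,0.6]
    - [0,0,-0.4,0,0,0,0.6]

```text
time: 2.6
position: [0.4686, -0.2141, 0.0073]
tool_rot: [-3.117, -0.388, 0.006]
ft_force: [-0.6, 0.3, 0.2]
grip_width: 0.6
grip_force: 0.0
```

Request:
step_arm:
  targets:
    - [0,0,0,0,0,0,0.1]
    - [0,0,0,0,0,0,0.1]
    - [0,0,0,0,0,0,0.1]
    - [0,0,0,0,0,0,0.1]
    - [0,0,0,0,0,0,0.1]
  force: 15

```text
time: 3.02
position: [0.471, -0.2146, 0.0101]
tool_rot: [3.117, 0.388, 0.003]
ft_force: [-0.3, -0.8, 0.2]
grip_width: 0.309
grip_force: 0.0
```

Request:
step_arm:
  targets:
    - [0,0,0,0,0,0,0.1]
    - [0,0,1,0,0,0,0.1]
    - [0,0,2,0,0,0,0.1]
    - [0,0,3,0,0,0,0.1]
    - [0,0,3,0,0,0,0.1]

```text
time: 3.43
position: [0.4691, -0.2146, 0.1001]
tool_rot: [-3.118, -0.387, 0.003]
ft_force: [0.5, 0.4, 0.2]
grip_width: 0.178
grip_force: 15.0
```

The fingers finished closing as the lift began, so I'm checking the grip.

```bash
python3 - <<'E'
from h import *
im,d=ctrl.get_image("scene");c=cam("scene");P=cloud(c,d);P[d==0]=np.nan
st=ctrl.get_state();print(st["position"],st["grip_width"],st["grip_force"])
cv2.imwrite("pics/s1.png",cv2.resize(im[100:330,60:340,::-1],None,fx=2.5,fy=2.5,interpolation=cv2.INTER_CUBIC))
E
```

```text
[ 0.47323647 -0.2164667   0.10631979] 0.17926581410311734 14.999146163463593
```

View pics/s1.png

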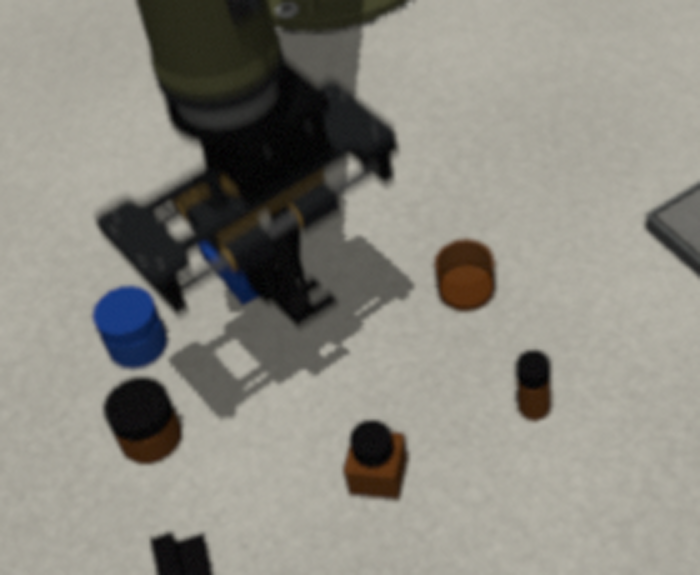

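The comb is off the bench in the gripper (teeth near crop (325,300)). I'm measuring how far below the TCP and at what tilt it hangs, using the scene and wrist views.

```bash
python3 - <<'E'
from h import *
st=ctrl.get_state();p=np.array(st["position"]);print(p,st["tool_rot"])
Rt=R.from_rotvec(st["tool_rot"]).as_matrix()
for n in("scene","wrist","top"):
    cc=cam(n);im,d=ctrl.get_image(n);P=cloud(cc,d)
    T=(P-p)@Rt
    m=(d>0)&(np.abs(T[...,0])<.045)&(np.abs(T[...,1])<.045)&(T[...,2]>-.025)&(T[...,2]<.04)
    Q=T[m]
    print(n,len(Q))
    if len(Q):
        for a,b in [(-.045,-.03),(-.03,-.015),(-.015,0),(0,.015),(.015,.03),(.03,.045)]:
            for s,(l,h) in {"y<-9":(-.04,-.009),"mid":(-.009,.009),"y>9":(.009,.04)}.items():
                q=Q[(Q[:,0]>a)&(Q[:,0]<b)&(Q[:,1]>l)&(Q[:,1]<h)]
                if len(q)>5: print("  x",a,s,len(q),"z pct5/50/95",np.percentile(q[:,2],[5,50,95]).round(4))
    if n=="wrist": cv2.imwrite("pics/w1.png",im[...,::-1])
E
```

```text
[ 0.47323647 -0.2164667   0.10631979] [3.1151515  0.38534243 0.01271106]
scene 549
  x -0.045 y<-9 9 z pct5/50/95 [0.0088 0.0103 0.0121]
  x -0.015 mid 48 z pct5/50/95 [-0.0223 -0.0046 -0.0014]
  x -0.015 y>9 19 z pct5/50/95 [-0.0194 -0.0125 -0.0045]
  x 0 y<-9 95 z pct5/50/95 [-0.024  -0.0013  0.0129]
  x 0 mid 98 z pct5/50/95 [-0.022  -0.0042  0.0085]
  x 0 y>9 53 z pct5/50/95 [-0.0215 -0.012  -0.002 ]
  x 0.015 y<-9 26 z pct5/50/95 [0.0092 0.0107 0.0121]
  x 0.015 mid 82 z pct5/50/95 [-0.0055 -0.0035  0.0084]
  x 0.03 y<-9 33 z pct5/50/95 [0.0091 0.011  0.0139]
  x 0.03 mid 73 z pct5/50/95 [-0.0048  0.0029  0.0128]
wrist 4476
  x -0.045 mid 234 z pct5/50/95 [-0.0023 -0.0014 -0.0005]
  x -0.03 mid 106 z pct5/50/95 [-0.0024 -0.0015 -0.0006]
  x -0.015 y<-9 13 z pct5/50/95 [0.0121 0.0138 0.0155]
  x -0.015 mid 384 z pct5/50/95 [-0.0027 -0.0015 -0.0005]
  x 0 y<-9 772 z pct5/50/95 [-0.0228  0.0119  0.014 ]
  x 0 mid 904 z pct5/50/95 [-0.0216 -0.0018 -0.0005]
  x 0 y>9 343 z pct5/50/95 [-0.0239 -0.0131  0.0008]
  x 0.015 y<-9 331 z pct5/50/95 [0.0115 0.0125 0.0134]
  x 0.015 mid 782 z pct5/50/95 [-0.0026 -0.0016 -0.0003]
  x 0.03 y<-9 211 z pct5/50/95 [0.0114 0.0126 0.0148]
  x 0.03 mid 396 z pct5/50/95 [-0.0024  0.0006  0.0144]
top 0
```

View pics/w1.png

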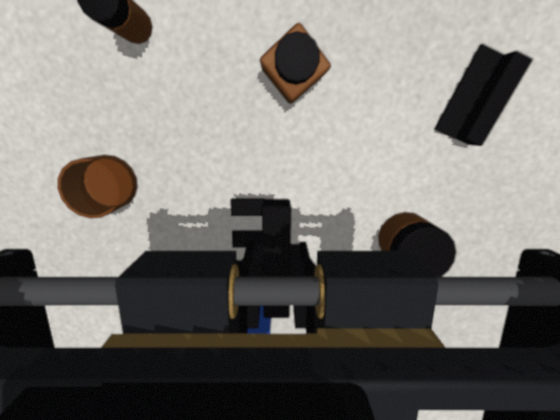

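The comb hangs level but is gripped only by its top ~3 mm, with its underside ~15 mm below the tip. I'm setting it down and regripping deeper.

Request:
step_arm:
  targets:
    - [0,0,-3,0,0,0,0.1]
    - [0,0,-3,0,0,0,0.1]
    - [0,0,-1.5,0,0,0,0.1]
    - [0,0,-0.7,0,0,0,0.1]
    - [0,0,0,0,0,0,0.1]

```text
time: 4.05
position: [0.468, -0.214, 0.015]
tool_rot: [-3.116, -0.387, 0.008]
ft_force: [0.6, 0.2, -0.7]
grip_width: 0.177
grip_force: 15.0
```

Request:
step_arm:
  targets:
    - [0,0,0,0,0,0,0.4]
    - [0,0,0,0,0,0,0.4]
    - [0,0,0,0,0,0,0.4]
    - [0,0,-0.4,0,0,0,0.4]
    - [0,0,-0.4,0,0,0,0.4]

```text
time: 4.47
position: [0.4708, -0.2146, 0.0095]
tool_rot: [3.117, 0.388, 0.003]
ft_force: [-0.5, -0.5, 0.4]
grip_width: 0.383
grip_force: 0.0
```

Request:
step_arm:
  targets:
    - [0,0,0,0,0,0,0.4]
    - [0,0,0,0,0,0,0.1]
    - [0,0,0,0,0,0,0.1]
    - [0,0,0,0,0,0,0.1]
    - [0,0,0,0,0,0,0.1]

```text
time: 4.88
position: [0.4702, -0.2146, 0.0092]
tool_rot: [3.117, 0.388, 0.0]
ft_force: [-0.1, 0.2, 0.5]
grip_width: 0.178
grip_force: 6.7
```

Request:
step_arm:
  targets:
    - [0,0,0,0,0,0,0.1]
    - [0,0,0,0,0,0,0.1]
    - [0,0,0,0,0,0,0.1]
    - [0,0,0,0,0,0,0.1]
    - [0,0,0,0,0,0,0.1]

```text
time: 5.3
position: [0.4702, -0.2146, 0.0092]
tool_rot: [3.117, 0.388, 0.0]
ft_force: [0.6, 0.4, 0.2]
grip_width: 0.181
grip_force: 15.0
```

Request:
step_arm:
  targets:
    - [0,0,3,0,0,0,0.1]
    - [0,0,3,0,0,0,0.1]
    - [1.08,3.65,1.5,0,0,-0.36,0.1]
    - [1.08,3.65,1.5,0,0,-0.36,0.1]
    - [1.08,3.65,0,0,0,-0.36,0.1]

```text
time: 5.72
position: [0.5048, -0.1047, 0.1024]
tool_rot: [3.121, 0.354, 0.01]
ft_force: [1.7, -0.0, -0.6]
grip_width: 0.182
grip_force: 15.0
```

Request:
step_arm:
  targets:
    - [1.08,3.65,0,0,0,-0.36,0.1]
    - [1.08,3.65,0,0,0,-0.36,0.1]
    - [1.08,3.65,0,0,0,-0.36,0.1]
    - [1.08,3.65,0,0,0,-0.36,0.1]
    - [1.08,3.65,0,0,0,-0.36,0.1]

```text
time: 6.13
position: [0.5565, 0.0794, 0.099]
tool_rot: [-3.126, -0.309, 0.0]
ft_force: [0.8, -0.3, -0.5]
grip_width: 0.181
grip_force: 15.0
```

Request:
step_arm:
  targets:
    - [1.08,3.65,0,0,0,-0.36,0.1]
    - [1.08,3.65,0,0,0,-0.36,0.1]
    - [1.08,3.65,0,0,0,-0.36,0.1]
    - [1.08,3.65,0,0,0,-0.36,0.1]
    - [1.08,3.65,0,0,0,-0.36,0.1]

```text
time: 6.55
position: [0.6105, 0.2618, 0.0986]
tool_rot: [3.131, 0.26, -0.001]
ft_force: [1.8, -0.2, -0.4]
grip_width: 0.184
grip_force: 15.0
```

Request:
step_arm:
  targets:
    - [0,0,0,0,0,0,0.1]
    - [0,0,0,0,0,0,0.1]
    - [0,0,0,0,0,0,0.1]
    - [0,0,0,0,0,0,0.1]
    - [0,0,0,0,0,0,0.1]

```text
time: 6.97
position: [0.6107, 0.2579, 0.0992]
tool_rot: [3.131, 0.256, -0.0]
ft_force: [-0.5, 0.1, -0.6]
grip_width: 0.182
grip_force: 15.0
```

```bash
python3 - <<'E'
from h import *
st=ctrl.get_state();cc=cam("wrist",st);im,d=ctrl.get_image("wrist");print(st["position"],st["tool_rot"],st["grip_width"])
cv2.imwrite("pics/w2.png",im[...,::-1])
P=cloud(cc,d);p=np.array(st["position"]);T=(P-p)@R.from_rotvec(st["tool_rot"]).as_matrix()
for s in (-.006,.0):
  q=T[(d>0)&(T[...,0]>.02)&(T[...,0]<.05)&(np.abs(T[...,1])<.007)&(T[...,2]<.02)];
print(np.percentile(q,[2,50,98],axis=0).round(4))
E
```

```text
[0.61071453 0.25785803 0.09922513] [ 3.13055458e+00  2.55971522e-01 -1.28815464e-04] 0.1818832952895835
[[ 2.300e-02 -6.700e-03 -1.203e-01]
 [ 2.560e-02  1.000e-04 -1.072e-01]
 [ 3.280e-02  6.800e-03 -5.000e-03]]
```

View pics/w2.png

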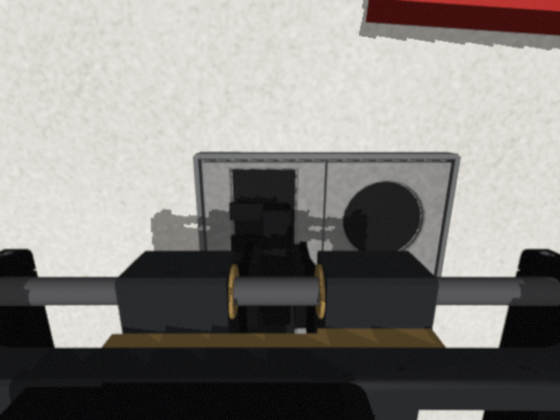

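Request:
step_arm:
  targets:
    - [0,0.2,-3,0,0,0,0.1]
    - [0,0,-2.5,0,0,0,0.1]
    - [0,0,-1.3,0,0,0,0.1]
    - [0,0,-0.6,0,0,0,0.1]
    - [0,0,-0.4,0,0,0,0.1]

```text
time: 7.43
position: [0.6098, 0.2609, 0.0211]
tool_rot: [3.13, 0.259, -0.004]
ft_force: [-9.4, -3.7, 21.2]
grip_width: 0.181
grip_force: 15.0
```

Request:
step_arm:
  targets:
    - [0,0,0,0,0,0,0.1]
    - [0,0,0,0,0,0,0.1]
    - [0,0,0,0,0,0,0.45]
    - [0,0,0,0,0,0,0.45]
    - [0,0,0,0,0,0,0.45]

```text
time: 7.85
position: [0.611, 0.2622, 0.0218]
tool_rot: [-3.13, -0.26, -0.002]
ft_force: [-0.4, 0.4, -0.1]
grip_width: 0.324
grip_force: 0.0
```

Request:
step_arm:
  targets:
    - [0,0,0,0,0,0,0.45]
    - [0,0,0,0,0,0,0.45]
    - [0,0,2,0,0,0,0.45]
    - [0,0,3,0,0,0,0.45]
    - [0,0,3,0,0,0,0.45]

```text
time: 8.27
position: [0.6096, 0.2615, 0.1009]
tool_rot: [3.129, 0.26, -0.004]
ft_force: [0.9, 0.3, 0.3]
grip_width: 0.445
grip_force: 0.0
```

Request:
step_arm:
  targets:
    - [-0.81,-3.73,0,0,0,0,1]
    - [-0.81,-3.73,0,0,0,0,1]
    - [-0.81,-3.73,0,0,0,0,1]
    - [-0.81,-3.73,0,0,0,0,1]
    - [-0.81,-3.73,0,0,0,0,1]

```text
time: 8.68
position: [0.5694, 0.0738, 0.1013]
tool_rot: [-3.131, -0.261, -0.001]
ft_force: [0.1, -0.3, 0.4]
grip_width: 0.744
grip_force: 0.0
```

```bash
python3 - <<'E'
from h import *
im,d=ctrl.get_image("top");cv2.imwrite("pics/t2.png",cv2.resize(im[100:240,90:330,::-1],None,fx=3,fy=3,interpolation=cv2.INTER_CUBIC))
E
```

```text
(no output)
```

View pics/t2.png

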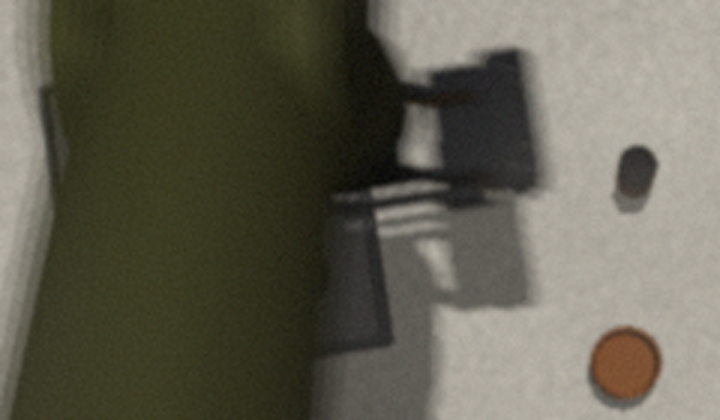

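Request:
step_arm:
  targets:
    - [-0.81,-3.73,0,0,0,0,1]
    - [-0.81,-3.73,0,0,0,0,1]
    - [-0.81,-3.73,0,0,0,0,1]
    - [-0.81,-3.73,0,0,0,0,1]
    - [-0.81,-3.73,0,0,0,0,1]

```text
time: 9.15
position: [0.5291, -0.1125, 0.1014]
tool_rot: [-3.131, -0.261, -0.001]
ft_force: [0.6, 0.2, -0.3]
grip_width: 1.0
grip_force: 0.0
```

Request:
step_arm:
  targets:
    - [-0.81,-3.73,0,0,0,0,1]
    - [-0.81,-3.73,0,0,0,0,1]
    - [-0.81,-3.73,0,0,0,0,1]
    - [-0.81,-3.73,0,0,0,0,1]
    - [-0.81,-3.73,0,0,0,0,1]

```text
time: 9.57
position: [0.4887, -0.299, 0.1014]
tool_rot: [3.131, 0.261, 0.001]
ft_force: [1.6, -0.4, -0.4]
grip_width: 1.0
grip_force: 0.0
```

Request:
step_arm:
  targets:
    - [-0.81,-3.73,0,0,0,0,1]
    - [0,0,0,0,0,0,1]
    - [0,0,0,0,0,0,1]
    - [0,0,0,0,0,0,1]
    - [0,0,0,0,0,0,1]

```text
time: 9.98
position: [0.4818, -0.333, 0.1009]
tool_rot: [-3.129, -0.264, -0.0]
ft_force: [0.1, 0.3, -0.8]
grip_width: 0.994
grip_force: 0.0
```

The arm hid the tray in that frame. With the arm now clear, I'm checking the comb and then gripping the pot.

```bash
python3 - <<'E'
from h import *
im,d=ctrl.get_image("top");cv2.imwrite("pics/t3.png",cv2.resize(im[105:235,95:225,::-1],None,fx=4,fy=4,interpolation=cv2.INTER_CUBIC))
P=cloud(cam("top"),d);m=(d>0)&(np.hypot(P[...,0]-.607,P[...,1]-.269)<.05)&(P[...,2]>.025)&(P[...,2]<.1)
r=cv2.minAreaRect((P[m][:,:2]*1000).astype(np.float32));print(r,np.percentile(P[m][:,2],[10,50,90]))
E
```

```text
((609.3880004882812, 260.726806640625), (70.02484130859375, 16.775209426879883), 9.06310749053955) [0.02803548 0.02995304 0.0318378 ]
```

View pics/t3.png

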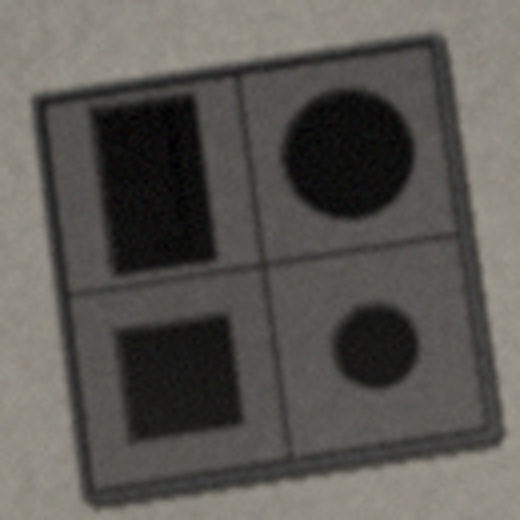

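Request:
step_arm:
  targets:
    - [-0.15,-0.3,-2,0,0,0,1]
    - [0,0,-3,0,0,0,1]
    - [0,0,-2,0,0,0,1]
    - [0,0,-1.2,0,0,0,1]
    - [0,0,-0.4,0,0,0,1]

```text
time: 10.45
position: [0.4789, -0.3356, 0.013]
tool_rot: [-3.128, -0.264, 0.004]
ft_force: [-1.2, -0.5, -0.7]
grip_width: 1.003
grip_force: 0.0
```

Request:
step_arm:
  targets:
    - [0,0,0,0,0,0,0.4]
    - [0,0,0,0,0,0,0.4]
    - [0,0,0,0,0,0,0.4]
    - [0,0,0,0,0,0,0.4]
    - [0,0,0,0,0,0,0.4]
  force: 20

```text
time: 10.87
position: [0.4801, -0.3382, 0.0161]
tool_rot: [3.13, 0.26, 0.003]
ft_force: [-0.1, 0.1, -0.0]
grip_width: 0.711
grip_force: 0.0
```

Request:
step_arm:
  targets:
    - [0,0,0,0,0,0,0.4]
    - [0,0,0,0,0,0,0.4]
    - [0,0,0,0,0,0,0.4]
    - [0,0,0,0,0,0,0.4]
    - [0,0,0,0,0,0,0.4]

```text
time: 11.28
position: [0.4796, -0.3377, 0.0154]
tool_rot: [-3.131, -0.26, -0.0]
ft_force: [-0.9, 1.3, 4.3]
grip_width: 0.545
grip_force: 20.0
```

The comb lies in its recess (spine top 30 mm, 9° axis). The pot is gripped (47 mm), so I'm carrying it over.

Request:
step_arm:
  targets:
    - [0,0,2,0,0,0,0.4]
    - [0,0,3,0,0,0,0.4]
    - [0,0,3,0,0,0,0.4]
    - [1.02,3.63,1,0,0,0,0.4]
    - [1.02,3.63,0,0,0,0,0.4]

```text
time: 11.7
position: [0.5006, -0.2689, 0.1084]
tool_rot: [3.127, 0.249, 0.008]
ft_force: [1.4, -0.2, -1.4]
grip_width: 0.547
grip_force: 20.0
```

Request:
step_arm:
  targets:
    - [1.02,3.63,0,0,0,0,0.4]
    - [1.02,3.63,0,0,0,0,0.4]
    - [1.02,3.63,0,0,0,0,0.4]
    - [1.02,3.63,0,0,0,0,0.4]
    - [1.02,3.63,0,0,0,0,0.4]

```text
time: 12.12
position: [0.5508, -0.0821, 0.1048]
tool_rot: [3.131, 0.26, 0.0]
ft_force: [0.6, 0.2, -0.8]
grip_width: 0.546
grip_force: 20.0
```

Request:
step_arm:
  targets:
    - [1.02,3.63,0,0,0,0,0.4]
    - [1.02,3.63,0,0,0,0,0.4]
    - [1.02,3.63,0,0,0,0,0.4]
    - [1.02,3.63,0,0,0,0,0.4]
    - [1.02,3.63,0,0,0,0,0.4]

```text
time: 12.53
position: [0.6018, 0.0994, 0.1046]
tool_rot: [3.131, 0.26, -0.0]
ft_force: [0.2, -0.1, -1.4]
grip_width: 0.544
grip_force: 20.0
```

Request:
step_arm:
  targets:
    - [1.02,3.63,0,0,0,0,0.4]
    - [1.02,3.63,0,0,0,0,0.4]
    - [0,0,0,0,0,0,0.4]
    - [0,0,0,0,0,0,0.4]
    - [0,0,0,0,0,0,0.4]

```text
time: 12.95
position: [0.6219, 0.1695, 0.1043]
tool_rot: [3.129, 0.26, -0.002]
ft_force: [-0.2, -0.4, -1.4]
grip_width: 0.55
grip_force: 20.0
```

Request:
step_arm:
  targets:
    - [0,0,-3,0,0,0,0.4]
    - [0,0,-2.5,0,0,0,0.4]
    - [0,0,-1.2,0,0,0,0.4]
    - [0,0,-0.6,0,0,0,0.4]
    - [0,0,-0.2,0,0,0,0.4]

```text
time: 13.37
position: [0.6217, 0.1688, 0.0292]
tool_rot: [3.13, 0.257, -0.003]
ft_force: [0.1, -0.4, -0.7]
grip_width: 0.546
grip_force: 20.0
```

Request:
step_arm:
  targets:
    - [0,0,-0.1,0,0,0,0.4]
    - [0,0,0,0,0,0,0.4]
    - [0,0,0,0,0,0,0.4]
    - [0,0,0,0,0,0,0.4]
    - [0,0,0,0,0,0,0.4]

```text
time: 13.78
position: [0.6227, 0.1706, 0.0299]
tool_rot: [-3.13, -0.26, -0.002]
ft_force: [-0.1, 0.3, -1.1]
grip_width: 0.545
grip_force: 20.0
```

Request:
step_arm:
  targets:
    - [0,0,0,0,0,0,0.68]
    - [0,0,0,0,0,0,0.68]
    - [0,0,0,0,0,0,0.68]
    - [0,0,0,0,0,0,0.68]
    - [0,0,0,0,0,0,0.68]

```text
time: 14.2
position: [0.6223, 0.1704, 0.0292]
tool_rot: [3.131, 0.26, 0.0]
ft_force: [0.5, -0.4, 0.1]
grip_width: 0.67
grip_force: 0.0
```

Request:
step_arm:
  targets:
    - [0,0,2,0,0,0,0.68]
    - [0,0,3,0,0,0,0.68]
    - [0,0,3,0,0,0,0.68]
    - [0,0,1,0,0,0,0.68]
    - [0,0,0,0,0,0,0.68]

```text
time: 14.62
position: [0.6246, 0.1708, 0.1227]
tool_rot: [-3.129, -0.26, -0.01]
ft_force: [-0.3, -0.6, 0.2]
grip_width: 0.678
grip_force: 0.0
```

Request:
step_arm:
  targets:
    - [-0.42,-3.51,0,0,0,0,0.6]
    - [-0.42,-3.51,0,0,0,0,0.6]
    - [-0.42,-3.51,0,0,0,0,0.6]
    - [-0.42,-3.51,0,0,0,0,0.6]
    - [-0.42,-3.51,0,0,0,0,0.6]

```text
time: 15.03
position: [0.5997, -0.0065, 0.1172]
tool_rot: [3.131, 0.261, -0.004]
ft_force: [0.5, -0.0, 0.7]
grip_width: 0.603
grip_force: 0.0
```

Request:
step_arm:
  targets:
    - [-0.42,-3.51,0,0,0,0,0.6]
    - [-0.42,-3.51,0,0,0,0,0.6]
    - [0,0,0,0,0,0,0.6]
    - [0,0,0,0,0,0,0.6]
    - [0,0,0,0,0,0,0.6]

```text
time: 15.45
position: [0.5921, -0.0746, 0.1177]
tool_rot: [-3.13, -0.26, 0.003]
ft_force: [-0.4, 0.5, -0.6]
grip_width: 0.602
grip_force: 0.0
```

```bash
python3 - <<'E'
from h import *
st=ctrl.get_state();print(st["position"],st["tool_rot"],st["joint_positions"])
for n in("top","scene"):
    im,d=ctrl.get_image(n);P=cloud(cam(n),d)
    for nm,x,y,lo in(("pot",.6225,.17,.05),("vial",.593,-.075,.045)):
        m=(d>0)&(np.hypot(P[...,0]-x,P[...,1]-y)<.03)&(P[...,2]>lo)&(P[...,2]<.066)
        if m.sum()>20:
            r=cv2.minAreaRect((P[m][:,:2]*1000).astype(np.float32));print(n,nm,np.round(r[0],1),np.round(r[1],1),np.percentile(P[m][:,2],[10,50,90]).round(4))
E
```

```text
[ 0.59210665 -0.07462586  0.11768043] [-3.13000516e+00 -2.59951029e-01  3.08953029e-03] [-0.47429624  0.3277375   0.66728258  1.73661557 -0.21983006  1.15521784
 -1.14810182]
top pot [623.1 169.2] [47.3 45.2] [0.0559 0.0582 0.06  ]
scene pot [623.3 171. ] [47.6 48.3] [0.0547 0.0576 0.0595]
scene vial [593.5 -74.5] [24.8 26.1] [0.049  0.0541 0.0562]
```

The pot is seated (top 58 mm = 12 + 46, centred). Next is the vial.

Request:
step_arm:
  targets:
    - [0,0,-3,0,0,0,0.6]
    - [0,0,-3,0,0,0,0.6]
    - [0,0,-2.5,0,0,0,0.6]
    - [0,0,-1,0,0,0,0.6]
    - [0,0,-0.4,0,0,0,0.6]

```text
time: 15.97
position: [0.5913, -0.0736, 0.0177]
tool_rot: [-3.13, -0.264, 0.007]
ft_force: [0.3, 0.2, -0.2]
grip_width: 0.599
grip_force: 0.0
```

Request:
step_arm:
  targets:
    - [0,0,0,0,0,0,0.15]
    - [0,0,0,0,0,0,0.15]
    - [0,0,0,0,0,0,0.15]
    - [0,0,0,0,0,0,0.15]
    - [0,0,0,0,0,0,0.15]
  force: 12

```text
time: 16.38
position: [0.5937, -0.0754, 0.0213]
tool_rot: [3.131, 0.26, 0.003]
ft_force: [-0.1, -0.6, -0.1]
grip_width: 0.308
grip_force: 0.0
```

Request:
step_arm:
  targets:
    - [0,0,0,0,0,0,0.15]
    - [0,0,0,0,0,0,0.15]
    - [0,0,0,0,0,0,0.15]
    - [0,0,0,0,0,0,0.15]
    - [0,0,0,0,0,0,0.15]

```text
time: 16.8
position: [0.5936, -0.0754, 0.0211]
tool_rot: [-3.131, -0.26, -0.003]
ft_force: [-0.8, 0.1, 6.1]
grip_width: 0.296
grip_force: 12.0
```

Request:
step_arm:
  targets:
    - [0,0,2,0,0,0,0.15]
    - [0,0,3,0,0,0,0.15]
    - [0,0,3,0,0,0,0.15]
    - [-1.0,3.27,1,0,0,0,0.15]
    - [-1.0,3.27,0,0,0,0,0.15]

```text
time: 17.22
position: [0.5751, -0.0124, 0.1135]
tool_rot: [3.13, 0.251, 0.01]
ft_force: [0.4, 1.5, -0.9]
grip_width: 0.293
grip_force: 12.0
```

Request:
step_arm:
  targets:
    - [-1.0,3.27,0,0,0,0,0.15]
    - [-1.0,3.27,0,0,0,0,0.15]
    - [-1.0,3.27,0,0,0,0,0.15]
    - [-1.0,3.27,0,0,0,0,0.15]
    - [-1.0,3.27,0,0,0,0,0.15]

```text
time: 17.63
position: [0.5218, 0.1548, 0.1099]
tool_rot: [3.131, 0.26, -0.001]
ft_force: [0.8, -0.6, -0.2]
grip_width: 0.294
grip_force: 12.0
```

Request:
step_arm:
  targets:
    - [0,0,0,0,0,0,0.15]
    - [0,0,0,0,0,0,0.15]
    - [0,0,0,0,0,0,0.15]
    - [0,0,0,0,0,0,0.15]
    - [0,0,0,0,0,0,0.15]

```text
time: 18.05
position: [0.5232, 0.1518, 0.11]
tool_rot: [3.131, 0.256, -0.0]
ft_force: [0.3, 0.3, 0.1]
grip_width: 0.293
grip_force: 12.0
```

Descend to TCP ≈ 0.034 and release gently.

Request:
step_arm:
  targets:
    - [0,0.1,-3,0,0,0,0.15]
    - [0,0,-2.5,0,0,0,0.15]
    - [0,0,-1.3,0,0,0,0.15]
    - [0,0,-0.5,0,0,0,0.15]
    - [0,0,-0.3,0,0,0,0.15]

```text
time: 18.47
position: [0.5226, 0.1533, 0.0333]
tool_rot: [3.13, 0.257, -0.002]
ft_force: [-0.1, -0.8, 0.3]
grip_width: 0.294
grip_force: 12.0
```

Request:
step_arm:
  targets:
    - [0,0,0,0,0,0,0.15]
    - [0,0,0,0,0,0,0.15]
    - [0,0,0,0,0,0,0.15]
    - [0,0,0,0,0,0,0.15]
    - [0,0,0,0,0,0,0.15]

```text
time: 18.88
position: [0.5233, 0.1548, 0.0348]
tool_rot: [-3.13, -0.26, -0.002]
ft_force: [-0.6, -0.1, -0.8]
grip_width: 0.295
grip_force: 12.0
```

Request:
step_arm:
  targets:
    - [0,0,0,0,0,0,0.5]
    - [0,0,0,0,0,0,0.5]
    - [0,0,0,0,0,0,0.5]
    - [0,0,0,0,0,0,0.5]
    - [0,0,0,0,0,0,0.5]

```text
time: 19.3
position: [0.5228, 0.1546, 0.0341]
tool_rot: [3.131, 0.26, 0.0]
ft_force: [-0.3, -0.2, -0.3]
grip_width: 0.49
grip_force: 0.0
```

Request:
step_arm:
  targets:
    - [0,0,2,0,0,0,0.5]
    - [0,0,3,0,0,0,0.5]
    - [0,0,3,0,0,0,0.5]
    - [0,0,1,0,0,0,0.5]
    - [0,0,0,0,0,0,0.5]

```text
time: 19.72
position: [0.525, 0.1553, 0.1272]
tool_rot: [-3.128, -0.26, -0.009]
ft_force: [0.6, 0.1, -0.2]
grip_width: 0.499
grip_force: 0.0
```

Request:
step_arm:
  targets:
    - [0.69,-3.55,0,0,0,4.47,0.8]
    - [0.69,-3.55,0,0,0,4.47,0.8]
    - [0.69,-3.55,0,0,0,4.47,0.8]
    - [0.69,-3.55,0,0,0,4.47,0.8]
    - [0.69,-3.55,0,0,0,4.47,0.8]

```text
time: 20.13
position: [0.5563, -0.0244, 0.1224]
tool_rot: [-3.019, -0.869, 0.004]
ft_force: [1.0, 0.2, -0.2]
grip_width: 0.76
grip_force: 0.0
```

Request:
step_arm:
  targets:
    - [0.69,-3.55,0,0,0,4.47,0.8]
    - [0.69,-3.55,0,0,0,4.47,0.8]
    - [0.69,-3.55,0,0,0,4.47,0.8]
    - [0.69,-3.55,0,0,0,4.47,0.8]
    - [0.69,-3.55,0,0,0,4.47,0.8]

```text
time: 20.55
position: [0.5909, -0.2017, 0.122]
tool_rot: [-2.792, -1.436, 0.003]
ft_force: [0.5, -0.1, 1.5]
grip_width: 0.8
grip_force: 0.0
```

Request:
step_arm:
  targets:
    - [0,0,0,0,0,0,0.8]
    - [0,0,0,0,0,0,0.8]
    - [0,0,0,0,0,0,0.8]
    - [0,0,0,0,0,0,0.8]
    - [0,0,0,0,0,0,0.8]

```text
time: 20.97
position: [0.5918, -0.1982, 0.1234]
tool_rot: [-2.794, -1.434, 0.0]
ft_force: [0.9, 0.4, 0.5]
grip_width: 0.802
grip_force: 0.0
```

```bash
python3 - <<'E'
from h import *
st=ctrl.get_state();a=np.degrees(np.arctan2(st["tool_rot"][1],st["tool_rot"][0]));print(st["position"],"closing",(2*a-90)%180)
for n in("top","scene"):
    im,d=ctrl.get_image(n);P=cloud(cam(n),d)
    for nm,x,y,lo in(("vial",.5235,.154,.055),("sq",.592,-.2,.01)):
        m=(d>0)&(np.hypot(P[...,0]-x,P[...,1]-y)<.03)&(P[...,2]>lo)&(P[...,2]<.075)
        if m.sum()>20:
            r=cv2.minAreaRect((P[m][:,:2]*1000).astype(np.float32));print(n,nm,np.round(r[0],1),np.round(r[1],1),round(r[2],1),np.percentile(P[m][:,2],[10,50,90]).round(4))
E
```

```text
[ 0.59184469 -0.19819692  0.12338976] closing 144.35040431675617
top vial [521.3 153.8] [24.2 24.9] 1.1 [0.0638 0.0666 0.0686]
scene vial [522.5 153.6] [24.1 25.6] 64.4 [0.0576 0.0659 0.0682]
scene sq [ 593.2 -200.9] [38.4 39.3] 53.2 [0.0175 0.0339 0.052 ]
```

The vial is seated (top 67 mm = 12 + 55). The gripper is lined up at 144.4° for the bottle.

Request:
step_arm:
  targets:
    - [0,-0.2,-3.5,0,0,0,0.8]
    - [0,0,-3.5,0,0,0,0.8]
    - [0,0,-2.5,0,0,0,0.8]
    - [0,0,-1.2,0,0,0,0.8]
    - [0,0,-0.5,0,0,0,0.8]

```text
time: 21.48
position: [0.5905, -0.2011, 0.0099]
tool_rot: [-2.794, -1.432, 0.004]
ft_force: [1.0, -0.6, 0.2]
grip_width: 0.797
grip_force: 0.0
```

Request:
step_arm:
  targets:
    - [0,0,0,0,0,0,0.3]
    - [0,0,0,0,0,0,0.3]
    - [0,0,0,0,0,0,0.3]
    - [0,0,0,0,0,0,0.3]
    - [0,0,0,0,0,0,0.3]
  force: 20

```text
time: 21.9
position: [0.5928, -0.2027, 0.0134]
tool_rot: [2.795, 1.431, 0.003]
ft_force: [0.5, -0.2, 0.2]
grip_width: 0.504
grip_force: 0.0
```

Request:
step_arm:
  targets:
    - [0,0,0,0,0,0,0.3]
    - [0,0,0,0,0,0,0.3]
    - [0,0,0,0,0,0,0.3]
    - [0,0,0,0,0,0,0.3]
    - [0,0,0,0,0,0,0.3]

```text
time: 22.32
position: [0.5921, -0.2024, 0.0129]
tool_rot: [2.797, 1.431, 0.001]
ft_force: [-1.2, 0.9, 5.4]
grip_width: 0.437
grip_force: 20.0
```

Request:
step_arm:
  targets:
    - [0,0,2,0,0,0,0.3]
    - [0,0,3.5,0,0,0,0.3]
    - [0,0,3.5,0,0,0,0.3]
    - [-0.65,3.5,2,0,0,-3.44,0.3]
    - [-0.65,3.5,1,0,0,-3.44,0.3]

```text
time: 22.73
position: [0.5801, -0.1357, 0.1356]
tool_rot: [2.879, 1.246, 0.007]
ft_force: [1.1, 0.7, -1.0]
grip_width: 0.438
grip_force: 20.0
```

Request:
step_arm:
  targets:
    - [-0.65,3.5,0,0,0,-3.44,0.3]
    - [-0.65,3.5,0,0,0,-3.44,0.3]
    - [-0.65,3.5,0,0,0,-3.44,0.3]
    - [-0.65,3.5,0,0,0,-3.44,0.3]
    - [-0.65,3.5,0,0,0,-3.44,0.3]

```text
time: 23.15
position: [0.5456, 0.0441, 0.1319]
tool_rot: [-3.035, -0.812, -0.0]
ft_force: [0.4, 0.1, -0.5]
grip_width: 0.433
grip_force: 20.0
```

Request:
step_arm:
  targets:
    - [-0.65,3.5,0,0,0,-3.44,0.3]
    - [-0.65,3.5,0,0,0,-3.44,0.3]
    - [-0.65,3.5,0,0,0,-3.44,0.3]
    - [-0.65,3.5,0,0,0,-3.44,0.3]
    - [-0.65,3.5,0,0,0,-3.44,0.3]

```text
time: 23.57
position: [0.5131, 0.219, 0.1319]
tool_rot: [-3.122, -0.349, -0.0]
ft_force: [1.0, 0.1, -0.7]
grip_width: 0.432
grip_force: 20.0
```

Request:
step_arm:
  targets:
    - [-0.6,3.5,0,0,0,-3.44,0.3]
    - [0,0,0,0,0,0,0.3]
    - [0,0,0,0,0,0,0.3]
    - [0,0,0,0,0,0,0.3]
    - [0,0,0,0,0,0,0.3]

```text
time: 23.98
position: [0.5084, 0.2506, 0.1319]
tool_rot: [3.13, 0.256, -0.0]
ft_force: [-1.3, -0.1, -1.4]
grip_width: 0.433
grip_force: 20.0
```

Over the square recess. Lower ≈10.7 cm and release.

Request:
step_arm:
  targets:
    - [0,0.1,-3.5,0,0,0,0.3]
    - [0,0,-3.5,0,0,0,0.3]
    - [0,0,-2,0,0,0,0.3]
    - [0,0,-1,0,0,0,0.3]
    - [0,0,-0.5,0,0,0,0.3]

```text
time: 24.4
position: [0.5074, 0.2515, 0.0256]
tool_rot: [3.129, 0.256, -0.003]
ft_force: [0.1, -0.6, -1.1]
grip_width: 0.437
grip_force: 20.0
```

Request:
step_arm:
  targets:
    - [0,0,0,0,0,0,0.3]
    - [0,0,0,0,0,0,0.3]
    - [0,0,0,0,0,0,0.3]
    - [0,0,0,0,0,0,0.3]
    - [0,0,0,0,0,0,0.3]

```text
time: 24.82
position: [0.5085, 0.2541, 0.0282]
tool_rot: [-3.13, -0.26, -0.003]
ft_force: [0.7, -0.3, 0.5]
grip_width: 0.433
grip_force: 20.0
```

Request:
step_arm:
  targets:
    - [0,0,0,0,0,0,0.62]
    - [0,0,0,0,0,0,0.62]
    - [0,0,0,0,0,0,0.62]
    - [0,0,0,0,0,0,0.62]
    - [0,0,0,0,0,0,0.62]

```text
time: 25.23
position: [0.5079, 0.2536, 0.0272]
tool_rot: [3.131, 0.26, 0.0]
ft_force: [-0.5, -0.0, 0.0]
grip_width: 0.606
grip_force: 0.0
```

Request:
step_arm:
  targets:
    - [0,0,2,0,0,0,0.62]
    - [0,0,3.5,0,0,0,0.62]
    - [0,0,3.5,0,0,0,0.62]
    - [0,0,2,0,0,0,0.62]
    - [0,-3.5,0,0,0,0,0.62]

```text
time: 25.65
position: [0.51, 0.2275, 0.1424]
tool_rot: [-3.122, -0.275, -0.014]
ft_force: [0.8, 0.9, 0.5]
grip_width: 0.616
grip_force: 0.0
```

Request:
step_arm:
  targets:
    - [0,-3.5,0,0,0,0,0.62]
    - [0,-3.5,0,0,0,0,0.62]
    - [0,-3.5,0,0,0,0,0.62]
    - [0,-3.5,0,0,0,0,0.62]
    - [0,-3.5,0,0,0,0,0.62]

```text
time: 26.07
position: [0.5075, 0.0419, 0.1372]
tool_rot: [-3.13, -0.26, -0.001]
ft_force: [1.2, -0.5, 0.1]
grip_width: 0.625
grip_force: 0.0
```

Request:
step_arm:
  targets:
    - [0,-3.5,0,0,0,0,0.62]
    - [0,-3.5,0,0,0,0,0.62]
    - [0,-3.5,0,0,0,0,0.62]
    - [0,-3.5,0,0,0,0,0.62]
    - [0,0,0,0,0,0,0.62]

```text
time: 26.48
position: [0.5069, -0.1052, 0.1378]
tool_rot: [3.128, 0.243, 0.001]
ft_force: [0.6, -0.8, 0.5]
grip_width: 0.623
grip_force: 0.0
```

```bash
python3 - <<'E'
from h import *
for n in("top","scene"):
    im,d=ctrl.get_image(n);P=cloud(cam(n),d);cv2.imwrite(f"pics/f_{n}.png",im[...,::-1])
    for nm,x,y,lo in(("sq",.508,.2527,.024),("vial",.5235,.154,.055),("pot",.6225,.17,.05),("comb",.6085,.26,.025)):
        m=(d>0)&(np.hypot(P[...,0]-x,P[...,1]-y)<.037)&(P[...,2]>lo)&(P[...,2]<.075)
        if m.sum()>20:
            r=cv2.minAreaRect((P[m][:,:2]*1000).astype(np.float32));print(n,nm,np.round(r[0],1),np.round(r[1],1),round(r[2],1),np.percentile(P[m][:,2],[10,50,95]).round(4))
E
```

```text
top sq [509.6 252.6] [38.8 37.9] 8.0 [0.035  0.0484 0.0656]
top vial [521.6 153.4] [24.4 24.8] 4.6 [0.064  0.0668 0.0695]
top pot [623.1 169.2] [45.9 46.7] 89.9 [0.0559 0.0579 0.0609]
top comb [609.4 261. ] [69.7 16.9] 9.5 [0.0277 0.0299 0.0324]
scene sq [510.8 254.2] [40.  42.4] 5.8 [0.0284 0.0459 0.0643]
scene vial [521.7 154. ] [24.2 26.8] 62.5 [0.058  0.066  0.0687]
scene pot [623.8 170.8] [47.7 48.3] 38.9 [0.0551 0.0577 0.0599]
scene comb [609.4 261.6] [71.1 19.9] 11.0 [0.0269 0.0296 0.0321]
```

View pics/f_scene.png

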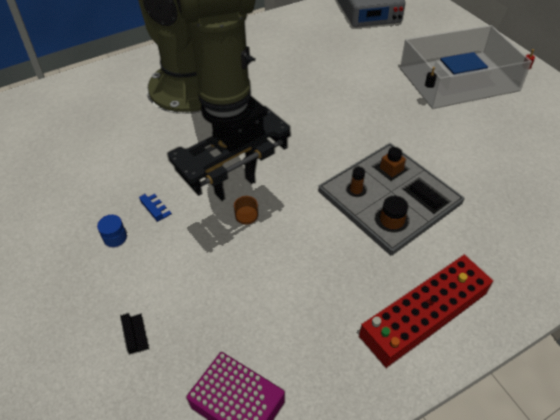

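The pot (395,212), vial (357,180) and square bottle (394,160) stand upright in their recesses. The comb (427,194) lies in its own, and all heights match the 12 mm floors. The bar, open pot and blue look-alikes are untouched.

```bash
python3 -c "
from bench import ctrl
print(ctrl.close_job())"
```

```text
the job is handed in; nothing more can be done
None
```

The job is handed in at about 27 s on the robot's clock: the comb, capped pot, vial and square bottle each rest in their matching recess, and the bar, open pot and blue look-alikes were left where they were.

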